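# Mount the carrier on the dovetail guide and clamp it

### The job

Take the wide carrier, the one of the two whose slot fits the dovetail guide, out of the rack and slide it onto the guide from its open end, tall head first, until it is fully home against the end stop. Then turn its side knob clockwise until the clamp is tight and let go. Leave the narrow carrier in its bay and do not disturb the cup or the beaker.

Things in the scene. Friction and masses are not known exactly. Their poses are not given: they have to be found in the camera images.
- guide: Fixed dovetail guide. Origin on the table under its dark steel plate; x = direction of sliding on, z up. Plate x -150..145, y -45..45 mm, top at z 12. Bare apron from x -150 to -15, where a carrier can be set down and slid. Dovetail from its open end at x -15 to the stop: 14.5 mm above the plate, 22 wide at the foot, 36 at 12 mm up, flanks overhanging 30 degrees, so entered only from the end.
- guide_stop (a point): Middle of the face of the guide's dark upright end stop, 25 mm above the plate; axes as the guide's. The stop is 72 mm wide, 50 mm high above the plate. It is 130 mm from the guide's origin along x. A carrier that is home touches it with its head's front face (head centre 22 mm before it), and no finger fits between.
- wide_carrier_head (a point): Centre of the wide carrier's tall head, half-way up, 25 mm above its underside; x = the way it slides on, head leading, z up. Head 44 mm long (x -22..22), 54 wide, 50 high. Behind it a low tail, equally wide, to x -78, its top 24 above the underside. Dovetail slot along the underside, 1.5 mm play each side on the guide. About 0.45 kg. On the plate this point is 37 over the table, in the rack 31.
- narrow_carrier_head (a point): The same point on the narrow look-alike carrier: the same shape, but head and tail 46 mm wide and the slot 9 mm narrower, too narrow for the guide. It stays in its bay.
- wide_carrier_knob_grip (a point): Grip point of the wide carrier's clamp knob, on its vertical axis, 42 mm above the carrier's underside, 44 mm behind the head centre and 41 mm to its +y side, over a side lug. Black bar grip 34 mm long along this point's x, 10 thick, from 31 to 51 mm above the carrier's underside. The point turns with the knob.
- wide_carrier_knob (a joint): Clamp knob, rad: starts near 0 (0 to 0.2, loose, bar about along the carrier's x), grows clockwise from above, end at 1.5. It pushes a brass shoe from the slot's +y wall onto the guide, 4 mm per rad: about 1.0 takes up the play, then the resistance rises; tight at 1.15 to 1.4. Stays where left. If turned past 0.4 before sliding on, the shoe gets in the way.
- wide_carrier_shoe: Brass clamp shoe, 20 mm long, in a window of the +y slot wall of the wide carrier, below the knob. Its origin is the carrier's (on the underside, below the head centre) shifted by the shoe's travel towards -y. Tight means that the shoe presses on the guide. On the guide the slot also has about 2.5 mm of play upwards.
- rack: Fixed plywood rack, floor 120 x 196 x 6 mm; origin on the table. x = where both carriers' heads point. Bays at y -48 and 48 mm, head centres near x 0; either may hold either. Walls, tops 58 mm above the table (2 over the heads), stand 30 mm each side of a bay's middle, x -16 to 18: no finger fits beside a head. Heads' front and rear faces are free (rear: down to the tail's top).
- cup: Steel cup, 70 mm wide, 72 mm high, a bystander; origin under its centre.
- beaker: Clear beaker, 57 mm wide, 71 mm high, a bystander; origin under its centre.
Mind the look-alikes: they are no part of the job. Leave any turquoise look-alike of the part that bears wide_carrier_head alone.

How it is judged:
By the outcome, as a careful person would: the job done as asked, in the order asked, and still so for the second after the job is handed in, with the robot touching nothing.
It also fails if it takes over 72 s, if anything falls off the work surface, if the arm or the gripper's body presses on something with over 40 N, if the wrist force passes 120 N, or if a joint passes its speed limit or range.

### The arm

A 7-joint arm with a two-finger parallel gripper is mounted at the origin on the work surface; the furniture and walls round the work are solid. World frame = base frame: x ahead of the robot, y to its left, z up, the work surface at z = 0. Lengths are in m, angles in rad, forces in N, time in s.
With the tool pointing down it reaches from about 0.35 to 0.9 m from the base axis. Payload 19.9 kg.
Tool frame: the origin (TCP) lies at the very end of the fingers, on their centre line; the grasp point (between the pads) lies tcp_to_grasp behind it (tcp_to_grasp is the distance from the TCP to the grasp point, in m); z points along the fingers, y is the direction in which the jaws open and shut (so a half turn about z gives the same grasp; the last joint's range is limited). The gripper opens to 85 mm and grips with 20 to 120 N. Pads are 22 mm wide; open, the fingers measure 114 mm over their backs; the gripper's body (76 mm by 85 mm) begins 54 mm behind the grasp point. The pads swing forward as they close: fully open they stand 13 mm farther back than shut.
Start: joints at [-1.194, 0.417, -0.01, 1.614, 0.005, 1.111, -0.053], TCP at [0.254, 0.571, 0.231] pointing down, gripper open.
Joint ranges: [-2.81, 2.81], [-0.39, 2.02], [-1.27, 1.25], [0.06, 2.57], [-1.19, 4.33], [0.19, 2], [-2.82, 2.82]. Speed limits (rad/s): [1.89, 1.89, 2.39, 2.39, 3.01, 3.01, 3.01].

### API

Orientations are given as a 3x3 rotation matrix whose columns are the frame's x, y, z axes.
In Python, from cell import sense, get_image, calibration, close_job, tcp_to_grasp gives the robot as it stands. The module is installed in compiled form; this text tells all that it offers.
- The arm moves only by the tool servo_tool, never from a script. Its argument "rows" is a list of rows, each a list of 6 numbers: the shift along the tool's x, y, z in cm, then the turn, a rotation vector about the tool's x, y, z in degrees. A call has 1 to 12 rows; each row shifts and turns the pose as measured when the row begins, along the tool's axes as they then stand; what a row does not reach is not made up. A row lasts 1/10 s, in which the tool goes at most 50 mm and 8.59 degrees, less where a joint would pass 70% of its speed; a pose out of reach is approached as far as the arm can. A call is refused whole if a number of a shift passes 5 or a number of a turn 8.59, either way. A call with a gripper value outside its range is refused whole. "grip" is the finger opening in cm, from 0 to 8.54, set as the call begins (left out, the last holds). The fingers move at their own pace and stop on an object; "grip_force" is the grip in N (left out, the last holds). Time passes only in rows, so rows that do not move let the fingers close. It gives the time, the measured TCP pose, the force and the opening at its end, in the units of the state.
- sense(): the state, without advancing time (a new reading comes with each control period).
- get_image(name): name is "side" or "top"; returns (picture, depth): 400x640x3 uint8, red, green, blue; 400x640 float32, m along the optical axis (not along the pixel's ray), 0 where there is no reading.
- calibration(name): a dict with "camera_matrix" (3x3 intrinsics, pixels), "dist_coeffs" ([k1, k2, p1, p2, k3] as OpenCV has them; the pictures are not rectified), "world_to_cam" (4x4, takes a point from world to camera coordinates). Camera axes: x right, y up, looking along -z (the intrinsics and any distortion apply to the point x, -y, -z); pixel columns grow to the right and rows downward; lengths in m; the calibration is good to about 2 mm. A picture is of the moment at which its call begins. calibration takes no time and is no camera call.
- close_job(): hands the job in, once; it reports no verdict.
The state is a dict: "clock": time; "joints": joint angles; "dq": joint speeds; "effort": joint torques, N m; "tcp_pos": TCP position; "tool_rot": TCP orientation; "contact_force": force on the tool from outside, world axes, zero at the start; "torque": the same for the moment, N m; "gripper_width": opening from 0.0 (shut) to 1.0 (fully open).
Only numpy, scipy, OpenCV 4.12 (cv2) and the standard library are available. Lean on these libraries where they do the work, as an engineer would, in place of code of your own. Each camera call takes 0.05 s, during which the arm holds its last target. There are 200 camera calls.

## Working session

There is one attempt and no reset: what is moved stays moved. The work goes in short steps, Python scripts to look and compute and a tool call to move; the robot and the scene stay as the last step left them, time stands still between calls to the robot, and variables do not carry over. Pictures are saved under pics/ and viewed, about 8 in all and at most 12, crops included, and the job is handed in when it is done.

Besides the shell and the picture viewer there is one more tool, called after "Call:" by a JSON object that holds its "op" and its "data", one argument or row to a line. servo_tool: Moves the arm, as the interface text tells. Its arguments: {"type":"object","properties":{"rows":{"type":"array","items":{"type":"array","items":{"type":"number"}}},"grip":{"type":"number"},"grip_force":{"type":"number"}},"required":["rows"]}

```bash
mkdir -p pics; cat > h.py <<'E'
import numpy as np, cv2
from cell import sense,get_image,calibration,tcp_to_grasp
def cloud(name):
    im,d=get_image(name);c=calibration(name)
    K=np.array(c["camera_matrix"]);D=np.array(c["dist_coeffs"]);M=np.array(c["world_to_cam"])
    h,w=d.shape;u,v=np.meshgrid(np.arange(w),np.arange(h))
    p=cv2.undistortPoints(np.stack([u,v],-1).reshape(-1,1,2).astype(np.float64),K,D).reshape(h,w,2)
    P=np.stack([p[...,0]*d,-p[...,1]*d,-d],-1)
    W=(P-M[:3,3])@M[:3,:3]
    W[d==0]=np.nan
    return im,d,W
E
python3 - <<'E'
from h import *
for n in("top","side"):
    im,d,W=cloud(n);cv2.imwrite(f"pics/{n}0.png",im[...,::-1]);np.savez(f"{n}0.npz",im=im,d=d,W=W)
    c=calibration(n);M=np.array(c["world_to_cam"]);print(n,-M[:3,:3].T@M[:3,3],np.array(c["camera_matrix"])[0,0],(d==0).mean())
s=sense();print(s,tcp_to_grasp)
E
```

```text
top [0.34010125 0.04914449 1.06410345] 407.71838694314863 0.003921875
side [ 0.31892801 -0.92094454  0.54618493] 431.42306208136847 0.0041875
{'clock': 0.1, 'joints': array([-1.19348664,  0.41793281, -0.01028473,  1.61411941,  0.00469354,
        1.11067724, -0.05300395]), 'dq': array([-0.00116407, -0.0022203 ,  0.00121246, -0.00079615, -0.0007999 ,
       -0.0002154 , -0.00087092]), 'effort': array([ 2.38599954e-03, -8.65827727e+01,  6.81467671e-01, -4.35647500e+01,
        1.93076476e-02,  4.88614620e-03,  3.96373468e-05]), 'tcp_pos': array([0.25406085, 0.57069222, 0.23070906]), 'tool_rot': array([[-9.13567364e-01,  4.06687268e-01, -3.71136217e-04],
       [ 4.06687428e-01,  9.13566765e-01, -1.04953978e-03],
       [-8.77767534e-05, -1.10976172e-03, -9.99999380e-01]]), 'contact_force': array([-0.29495202,  0.573702  , -0.74385964]), 'torque': array([ 0.00682406,  0.04648376, -0.02831721]), 'gripper_width': 1.0025289825769859} 0.0187
```

View pics/top0.png

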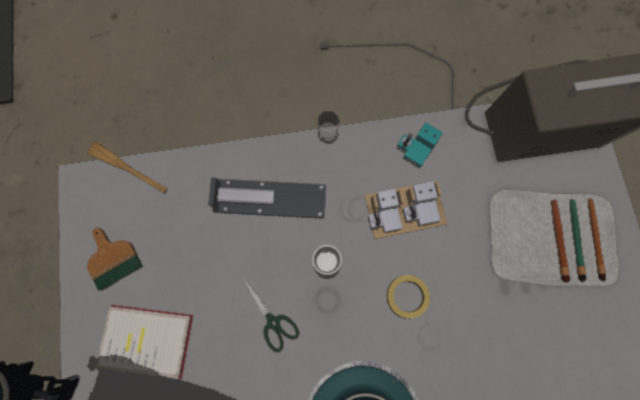

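View pics/side0.png

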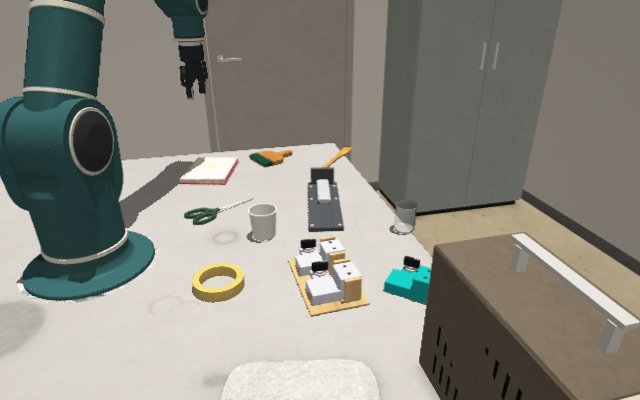

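```bash
python3 - <<'E'
from h import *
f=np.load("top0.npz");im,W=f["im"],f["W"]
a=cv2.resize(im[170:250,350:460],None,fx=7,fy=7,interpolation=cv2.INTER_CUBIC)
cv2.imwrite("pics/crop0.png",a[...,::-1])
g=np.load("side0.npz")
def blobs(f,m,lab,amin=15):
    W=f["W"];n,L,st,c=cv2.connectedComponentsWithStats(m.astype(np.uint8),connectivity=4)
    for i in range(1,n):
        if st[i,4]<amin: continue
        p=W[L==i];r=cv2.minAreaRect(p[:,:2].astype(np.float32)*1000)
        print(lab,st[i,4],c[i].round(1),"med",np.median(p,0).round(4),"rect",np.round(r[0],1),np.round(r[1],1),round(r[2],1))
z=W[...,2];X=W[...,0];Y=W[...,1]
roi=(X>.2)&(X<.8)&(Y>-.4)&(Y<.5)
np.set_printoptions(suppress=True)
for n,F in(("top",f),("side",g)):
    W=F["W"];z=W[...,2];X=W[...,0];Y=W[...,1];roi=(X>.2)&(X<.8)&(Y>-.4)&(Y<.5)
    blobs(F,roi&(z>.050)&(z<.064),n+" z50-64")
    blobs(F,roi&(z>.022)&(z<.034),n+" z22-34")
    blobs(F,roi&(z>.064)&(z<.085),n+" z64+")
    hs=cv2.cvtColor(F["im"],cv2.COLOR_RGB2HSV)
    if n=="top":blobs(F,roi&(z>.006)&(z<.017)&(hs[...,2]<110),n+" plate",100)
E
```

```text
top z50-64 33 [328.7 114.8] med [ 0.7686 -0.0343  0.0573] rect [766.4 -32.7] [39.8 10.7] 76.8
top z50-64 24 [326.9 130.9] med [ 0.7238 -0.0203  0.0542] rect [725.2 -23.2] [34.2  6.6] 79.1
top z50-64 19 [434.  136.3] med [ 0.6698 -0.2966  0.0511] rect [ 669.8 -296.8] [14.8 11.3] 82.6
top z50-64 22 [407.3 139.5] med [ 0.6711 -0.2252  0.0514] rect [ 670.9 -225.7] [ 7.8 22.1] 44.0
top z50-64 145 [212.8 191.7] med [0.6052 0.2888 0.0612] rect [608.5 289.3] [14.  71.6] 79.0
top z50-64 467 [424.9 190.9] med [ 0.528  -0.2422  0.0558] rect [ 528.8 -243. ] [44.  76.2] 3.6
top z50-64 317 [387.9 198.2] med [ 0.5236 -0.1464  0.0558] rect [ 524.4 -146.8] [44.4 45.9] 2.3
top z50-64 50 [401.4 195.5] med [ 0.5251 -0.181   0.0574] rect [ 526.1 -181.2] [33.8  8.3] 3.7
top z50-64 50 [375.2 200.6] med [ 0.521  -0.1132  0.0573] rect [ 523.  -113.5] [34.1  7.8] 3.8
top z50-64 55 [413.5 210.8] med [ 0.4817 -0.2032  0.0565] rect [ 483.3 -203.9] [ 9.4 33.1] 89.0
top z50-64 57 [377.6 217.8] med [ 0.478  -0.1117  0.0563] rect [ 479.1 -112.5] [33.6 10.7] 1.1
top z22-34 20 [329.  118.7] med [ 0.7695 -0.0375  0.028
[... 2389 characters left out ...]
   6.8] [24.7 54.4] 81.1
side z22-34 381 [307.4 258.1] med [ 0.469  -0.1474  0.0305] rect [ 474.  -137.4] [56.5 79.1] 2.8
side z22-34 21 [329.3 265.2] med [ 0.5111 -0.1869  0.029 ] rect [ 511.7 -179.8] [19.8  5.2] 88.3
side z22-34 628 [217.5 278. ] med [ 0.2779 -0.168   0.0244] rect [ 280.1 -161.9] [104.  103.6] 83.0
side z22-34 586 [404.3 278.6] med [ 0.6489 -0.2576  0.0246] rect [ 661.6 -260.1] [80.3 88.6] 50.3
side z22-34 777 [325.6 286. ] med [ 0.4831 -0.2553  0.0303] rect [ 500.1 -241.1] [ 83.8 103.4] 83.1
side z64+ 125 [405.4 204.6] med [ 0.7492 -0.021   0.0681] rect [745.4 -31.5] [59.9 54.5] 64.5
side z64+ 206 [262.  210.3] med [0.3967 0.0346 0.0695] rect [395.9  27.1] [65.3 72.3] 7.3
```

View pics/crop0.png

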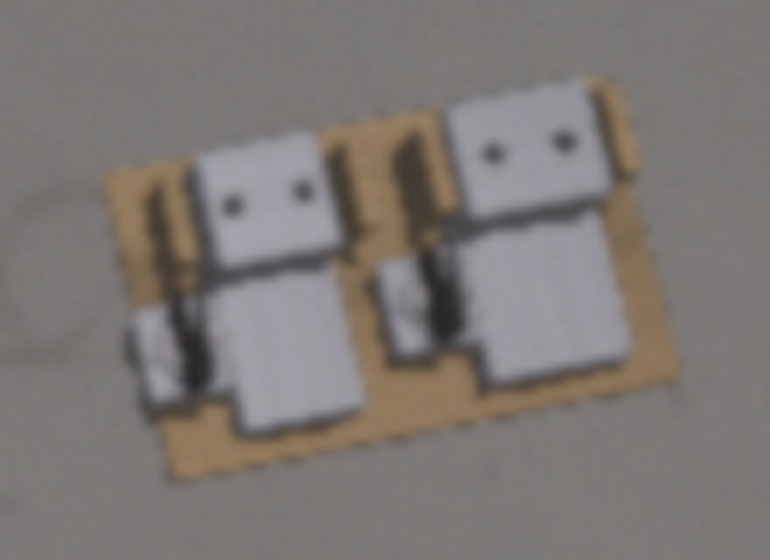

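```bash
cat >> h.py <<'E'
def rect(p): return [np.round(a,1) for a in cv2.minAreaRect(p[:,:2].astype(np.float32)*1000)]
def go(x,y,z,yaw,s=None):
    s=s or sense();R=s["tool_rot"];p=s["tcp_pos"]
    th=np.degrees(np.arctan2(R[1,1],R[0,1]));tl=R[:,2]
    d=R.T@(np.array([x,y,z])-p)*100
    print("tcp",p.round(4),"yaw",th.round(2),"tilt",tl[:2].round(4),"| shift cm",d.round(2),"turn about tool z deg",round((th-yaw+180)%360-180,2),"F",s["contact_force"].round(1),"w",round(float(s["gripper_width"]),3),"t",s["clock"])
E
python3 - <<'E'
from h import *
for n in("top","side"):
    f=np.load(n+"0.npz");W=f["W"];im=f["im"];z=W[...,2]
    hs=cv2.cvtColor(im,cv2.COLOR_RGB2HSV)
    for lab,c in(("wide",(.53,-.243)),("narrow",(.524,-.146))):
        m=(abs(W[...,0]-c[0])<.04)&(abs(W[...,1]-c[1])<.045)&(z>.05)&(z<.062)&(hs[...,1]<60)
        k,L,st,_=cv2.connectedComponentsWithStats(m.astype(np.uint8));i=1+np.argmax(st[1:,4])
        p=W[L==i];print(n,lab,len(p),rect(p),p.mean(0).round(4))
    m=(z>.02)&(z<.034)&(abs(W[...,0]-.585)<.08)&(abs(W[...,1]-.21)<.1)&(hs[...,2]>130)
    p=W[m];print(n,"dovetail",m.sum(),rect(p),np.median(p,0).round(4))
    m=(z>.006)&(z<.018)&(abs(W[...,0]-.58)<.11)&(abs(W[...,1]-.15)<.2)&(hs[...,2]<110)
    print(n,"plate",rect(W[m]))
go(.5285,-.243,.12,2.7)
E
```

```text
top wide 371 [array([ 528.6, -241.8]), array([44. , 61.9]), np.float64(3.1)] [ 0.5282 -0.242   0.0555]
top narrow 316 [array([ 524.4, -146.8]), array([44.4, 45.9]), np.float64(2.3)] [ 0.5238 -0.1465  0.0558]
top dovetail 583 [array([593.3, 213. ]), array([142.7,  30.6]), np.float64(77.7)] [0.5927 0.2121 0.0273]
top plate [array([580.6, 152.7]), array([292.4,  91.5]), np.float64(78.3)]
side wide 378 [array([ 528.4, -248. ]), array([43.5, 64.2]), np.float64(2.7)] [ 0.527  -0.2488  0.0562]
side narrow 266 [array([ 523.9, -149.4]), array([43.6, 65.8]), np.float64(2.1)] [ 0.5223 -0.1529  0.056 ]
side dovetail 260 [array([591.9, 213.6]), array([157.1,  50.2]), np.float64(86.0)] [0.59   0.2014 0.0269]
side plate [array([578.4, 146.8]), array([289.2,  89.3]), np.float64(78.8)]
tcp [0.2541 0.5707 0.2307] yaw 66.0 tilt [-0.0004 -0.001 ] | shift cm [-58.16 -63.16  11.15] turn about tool z deg 63.3 F [-0.3  0.6 -0.7] w 1.003 t 0.1
```

Call:
{"op": "servo_tool", "data": {
  "rows": [
    [0,0,0,0,0,8.5],
    [0,0,0,0,0,8.5],
    [0,0,0,0,0,8.5],
    [0,0,0,0,0,8.5],
    [0,0,0,0,0,8.5],
    [0,0,0,0,0,8.5],
    [0,0,0,0,0,8.5],
    [0,0,0,0,0,3.5]
  ],
  "grip": 8.5
}}

```text
clock: 0.9
tcp_pos: [0.2536, 0.5691, 0.2277]
tool_rot: [[-0.032, 0.999, -0.003], [0.999, 0.032, -0.006], [-0.006, -0.003, -1.0]]
contact_force: [-0.2, -0.9, -0.3]
gripper_width: 0.998
```

Call:
{"op": "servo_tool", "data": {
  "rows": [
    [-4.7,1.5,0,0,0,0],
    [-4.7,1.5,0,0,0,0],
    [-4.7,1.5,0,0,0,0],
    [-4.7,1.5,0,0,0,0],
    [-4.7,1.5,0,0,0,0],
    [-4.7,1.5,0,0,0,0],
    [-4.7,1.5,0,0,0,0],
    [-4.7,1.5,0,0,0,0],
    [-4.7,1.5,0,0,0,0],
    [-4.7,1.5,0,0,0,0],
    [-4.7,1.5,0,0,0,0],
    [-4.7,1.5,0,0,0,0]
  ]
}}

```text
clock: 2.1
tcp_pos: [0.4487, 0.0053, 0.2282]
tool_rot: [[-0.04, 0.999, -0.005], [0.999, 0.04, -0.006], [-0.005, -0.005, -1.0]]
contact_force: [1.3, 1.0, 0.7]
gripper_width: 0.995
```

```bash
python3 -c "
from h import *
go(.5285,-.243,.15,2.7)"
```

```text
tcp [0.4487 0.0053 0.2282] yaw 2.28 tilt [-0.0045 -0.0057] | shift cm [-25.08   7.02   7.92] turn about tool z deg -0.42 F [1.3 1.  0.7] w 0.995 t 2.1
```

Call:
{"op": "servo_tool", "data": {
  "rows": [
    [-4.4,1.2,0,-0.3,0.3,0],
    [-4.4,1.2,0,0,0,0],
    [-4.4,1.2,1,0,0,0],
    [-4.4,1.2,2,0,0,0],
    [-4.4,1.2,2,0,0,0],
    [-3,1,2,0,0,0],
    [-1,0.5,1,0,0,0]
  ],
  "grip": 7.5
}}

```text
clock: 2.8
tcp_pos: [0.5356, -0.2645, 0.1472]
tool_rot: [[-0.038, 0.999, 0.004], [0.999, 0.038, -0.001], [-0.001, 0.004, -1.0]]
contact_force: [-0.2, 1.3, 0.8]
gripper_width: 0.88
```

```bash
sed -i 's/^    d=R.T@/    t=R.T@(np.array([0,0,-1])-tl);print("level rx,ry deg",np.degrees([-t[1],t[0]]).round(2))\n    d=R.T@/' h.py; python3 -c "
from h import *
go(.5285,-.243,.08,2.8)"
```

```text
level rx,ry deg [0.22 0.06]
tcp [ 0.5356 -0.2645  0.1472] yaw 2.17 tilt [ 0.004  -0.0009] | shift cm [ 2.19 -0.66  6.71] turn about tool z deg -0.63 F [-0.2  1.3  0.8] w 0.88 t 2.8
```

Call:
{"op": "servo_tool", "data": {
  "rows": [
    [2.0,-0.6,2,0.2,0,-0.6],
    [0,0,2,0,0,0],
    [0,0,2,0,0,0],
    [0,0,0,0,0,0],
    [0,0,0,0,0,0]
  ]
}}

```text
clock: 3.3
tcp_pos: [0.5271, -0.2474, 0.0824]
tool_rot: [[-0.044, 0.999, -0.005], [0.999, 0.044, -0.002], [-0.002, -0.005, -1.0]]
contact_force: [0.4, -0.2, 0.8]
gripper_width: 0.88
```

```bash
python3 -c "
from h import *
go(.5285,-.242,.034,2.8)"
```

```text
level rx,ry deg [-0.28  0.1 ]
tcp [ 0.5271 -0.2474  0.0824] yaw 2.54 tilt [-0.0048 -0.002 ] | shift cm [0.54 0.19 4.84] turn about tool z deg -0.26 F [ 0.4 -0.2  0.8] w 0.88 t 3.3
```

Call:
{"op": "servo_tool", "data": {
  "rows": [
    [0.6,0.2,0,-0.2,0.1,-0.3],
    [0,0,1.5,0,0,0],
    [0,0,1.5,0,0,0],
    [0,0,0.8,0,0,0],
    [0,0,0,0,0,0],
    [0,0,0,0,0,0]
  ]
}}

```text
clock: 3.9
tcp_pos: [0.5302, -0.2407, 0.0437]
tool_rot: [[-0.051, 0.999, 0.002], [0.999, 0.051, -0.0], [-0.0, 0.002, -1.0]]
contact_force: [0.6, -0.6, -0.1]
gripper_width: 0.876
```

```bash
python3 - <<'E'
from h import *
go(.5285,-.242,.034,2.8)
a,_=get_image("top");b,_=get_image("side")
o=np.hstack([cv2.resize(a[160:250,350:470],None,fx=3.3,fy=3.3),cv2.resize(b[210:320,260:400],None,fx=2.7,fy=2.7)])
cv2.imwrite("pics/g1.png",o[...,::-1]);print(o.shape)
E
```

```text
level rx,ry deg [0.1  0.02]
tcp [ 0.5302 -0.2407  0.0437] yaw 2.91 tilt [ 0.0018 -0.0002] | shift cm [-0.12 -0.18  0.97] turn about tool z deg 0.11 F [ 0.6 -0.6 -0.1] w 0.876 t 3.9
(297, 774, 3)
```

View pics/g1.png

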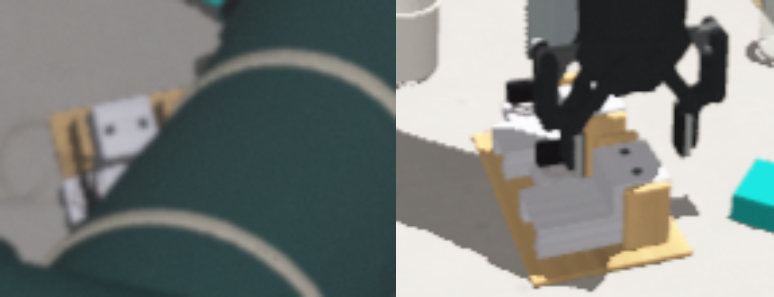

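Call:
{"op": "servo_tool", "data": {
  "rows": [
    [-0.1,-0.2,0.5,0,0,0],
    [0,0,0.5,0,0,0],
    [0,0,0,0,0,0]
  ]
}}

```text
clock: 4.3
tcp_pos: [0.5286, -0.2421, 0.0339]
tool_rot: [[-0.051, 0.999, 0.003], [0.999, 0.051, -0.001], [-0.001, 0.003, -1.0]]
contact_force: [0.5, 0.5, -0.4]
gripper_width: 0.877
```

Call:
{"op": "servo_tool", "data": {
  "rows": [
    [0,0,0,0,0,0],
    [0,0,0,0,0,0],
    [0,0,0,0,0,0],
    [0,0,0,0,0,0],
    [0,0,0,0,0,0],
    [0,0,0,0,0,0],
    [0,0,0,0,0,0],
    [0,0,0,0,0,0]
  ],
  "grip": 3.5,
  "grip_force": 60
}}

```text
clock: 5.1
tcp_pos: [0.529, -0.2423, 0.0344]
tool_rot: [[-0.051, 0.999, 0.004], [0.999, 0.051, -0.001], [-0.001, 0.004, -1.0]]
contact_force: [-0.4, -0.2, -0.9]
gripper_width: 0.5
```

Call:
{"op": "servo_tool", "data": {
  "rows": [
    [0,0,-1,0,0,0],
    [0,0,-1.5,0,0,0],
    [0,0,-2,0,0,0],
    [0,0,-2,0,0,0],
    [0,0,-2,0,0,0],
    [0,0,-2,0,0,0],
    [0,0,0,0,0,0]
  ]
}}

```text
clock: 5.8
tcp_pos: [0.5274, -0.2423, 0.1485]
tool_rot: [[-0.049, 0.999, 0.004], [0.999, 0.049, -0.0], [-0.0, 0.004, -1.0]]
contact_force: [-0.3, -0.3, -5.2]
gripper_width: 0.502
```

```bash
python3 - <<'E'
from h import *
a=np.radians(78.4);g=np.array([.5806,.1527])+.0025*np.array([np.cos(a),np.sin(a)])
t=g-.052*np.array([np.cos(a),np.sin(a)]);print("guide origin",g,"head tgt",t)
go(*t,.1,78.4)
b,_=get_image("side");o=cv2.resize(b[150:320,240:440],None,fx=3,fy=3);cv2.imwrite("pics/l1.png",o[...,::-1])
E
```

```text
guide origin [0.58110269 0.15514894] head tgt [0.57064664 0.10421103]
level rx,ry deg [0.2  0.03]
tcp [ 0.5274 -0.2423  0.1485] yaw 2.82 tilt [ 0.0036 -0.0003] | shift cm [34.39  6.01  4.85] turn about tool z deg -75.58 F [-0.3 -0.3 -5.2] w 0.502 t 5.8
```

View pics/l1.png

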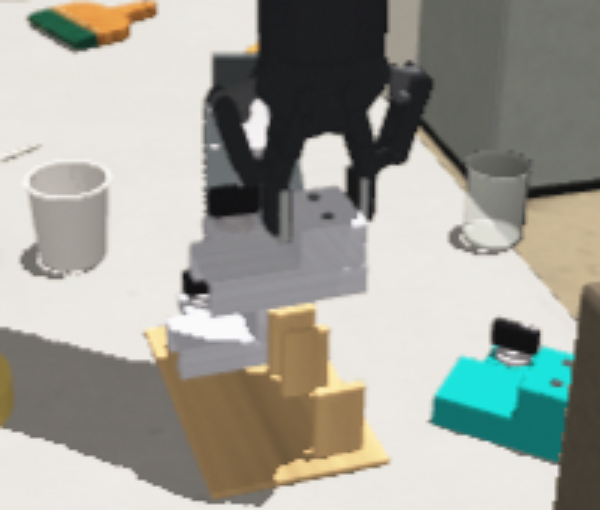

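Call:
{"op": "servo_tool", "data": {
  "rows": [
    [2,0.4,0,0.2,0,0],
    [4,0.7,0,0,0,0],
    [4,0.7,0,0,0,0],
    [4,0.7,0,0,0,0],
    [4,0.7,0,0,0,0],
    [4,0.7,0,0,0,0],
    [4,0.7,0,0,0,0],
    [4,0.7,0,0,0,0],
    [2,0.4,0,0,0,0],
    [1,0,0,0,0,0],
    [0,0,0,0,0,0]
  ]
}}

```text
clock: 6.95
tcp_pos: [0.5627, 0.103, 0.1375]
tool_rot: [[-0.047, 0.999, -0.013], [0.999, 0.047, -0.003], [-0.002, -0.013, -1.0]]
contact_force: [-0.2, -1.2, -5.1]
gripper_width: 0.502
```

Call:
{"op": "servo_tool", "data": {
  "rows": [
    [0,0,0,0,0,-6.3],
    [0,0,0,0,0,-6.3],
    [0,0,0,0,0,-6.3],
    [0,0,0,0,0,-6.3],
    [0,0,0,0,0,-6.3],
    [0,0,0,0,0,-6.3],
    [0,0,0,0,0,-6.3],
    [0,0,0,0,0,-6.3],
    [0,0,0,0,0,-6.3],
    [0,0,0,0,0,-6.3],
    [0,0,0,0,0,-6.3],
    [0,0,0,0,0,-6.3]
  ]
}}

```text
clock: 8.15
tcp_pos: [0.5581, 0.0791, 0.1333]
tool_rot: [[-0.984, 0.176, -0.021], [0.176, 0.984, -0.011], [0.018, -0.015, -1.0]]
contact_force: [-0.3, -0.6, -5.1]
gripper_width: 0.503
```

```bash
python3 - <<'E'
from h import *
go(.5706,.1042,.06,78.4)
E
```

```text
level rx,ry deg [-0.85 -1.06]
tcp [0.5581 0.0791 0.1333] yaw 79.85 tilt [-0.0208 -0.0113] | shift cm [-0.92  2.8   7.27] turn about tool z deg 1.45 F [-0.3 -0.6 -5.1] w 0.503 t 8.15
```

Call:
{"op": "servo_tool", "data": {
  "rows": [
    [-0.4,1.4,0,-0.8,-1.1,1.4],
    [-0.4,1.2,1,0,0,0],
    [0,0,2,0,0,0],
    [0,0,2,0,0,0],
    [0,0,1,0,0,0],
    [0,0,0,0,0,0],
    [0,0,0,0,0,0]
  ]
}}

```text
clock: 8.85
tcp_pos: [0.5722, 0.1016, 0.0679]
tool_rot: [[-0.976, 0.217, 0.001], [0.217, 0.976, -0.002], [-0.001, -0.002, -1.0]]
contact_force: [-0.2, 0.4, -4.4]
gripper_width: 0.496
```

```bash
python3 - <<'E'
from h import *
go(.5706,.1042,.0415,78.4)
E
```

```text
level rx,ry deg [-0.1   0.08]
tcp [0.5722 0.1016 0.0679] yaw 77.48 tilt [ 0.001  -0.0019] | shift cm [0.22 0.22 2.64] turn about tool z deg -0.92 F [-0.2  0.4 -4.4] w 0.496 t 8.85
```

Call:
{"op": "servo_tool", "data": {
  "rows": [
    [0.2,0.2,1,-0.1,0,-0.9],
    [0,0,1,0,0,0],
    [0,0,0.4,0,0,0],
    [0,0,0,0,0,0],
    [0,0,0,0,0,0]
  ]
}}

```text
clock: 9.35
tcp_pos: [0.5716, 0.1045, 0.0433]
tool_rot: [[-0.98, 0.201, 0.004], [0.201, 0.98, 0.001], [-0.003, 0.001, -1.0]]
contact_force: [-0.0, -0.5, -5.3]
gripper_width: 0.5
```

```bash
python3 - <<'E'
from h import *
go(.5706,.1042,.0404,78.4)
a,_=get_image("top");b,_=get_image("side")
o=np.hstack([cv2.resize(a[160:240,190:350],None,fx=2.5,fy=2.5),cv2.resize(b[140:240,270:410],None,fx=2.8,fy=2.0*1.0)]) if 0 else None
c=cv2.resize(a[160:240,200:340],None,fx=4,fy=4);d=cv2.resize(b[160:240,250:390],None,fx=4,fy=4)
cv2.imwrite("pics/p1.png",np.vstack([c,d])[:600,:,::-1])
E
```

```text
level rx,ry deg [0.08 0.2 ]
tcp [0.5716 0.1045 0.0433] yaw 78.41 tilt [0.0037 0.0007] | shift cm [ 0.09 -0.05  0.29] turn about tool z deg 0.01 F [-0.  -0.5 -5.3] w 0.5 t 9.35
```

View pics/p1.png

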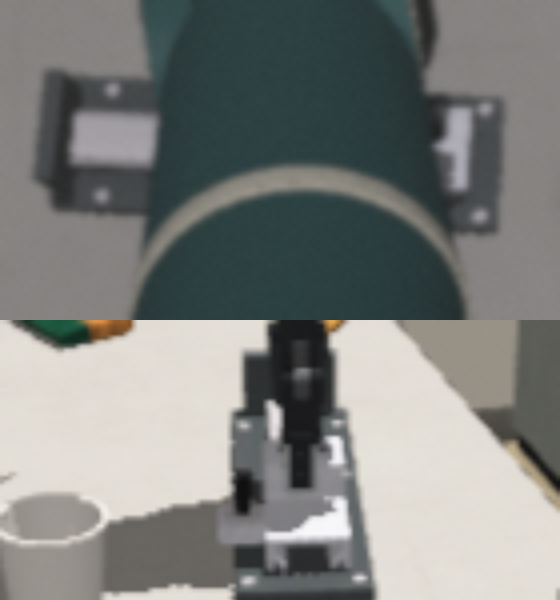

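Call:
{"op": "servo_tool", "data": {
  "rows": [
    [0.1,0,0.2,0,0.2,0],
    [0,0,0.2,0,0,0],
    [0,0,0,0,0,0]
  ]
}}

```text
clock: 9.75
tcp_pos: [0.5711, 0.1048, 0.0405]
tool_rot: [[-0.98, 0.201, 0.001], [0.201, 0.98, 0.002], [-0.001, 0.002, -1.0]]
contact_force: [0.2, 1.2, -5.3]
gripper_width: 0.5
```

```bash
python3 - <<'E'
from h import *
go(.5706,.1042,.0404,78.4)
E
```

```text
level rx,ry deg [0.13 0.05]
tcp [0.5711 0.1048 0.0405] yaw 78.41 tilt [0.0013 0.0021] | shift cm [ 0.04 -0.07  0.01] turn about tool z deg 0.01 F [ 0.2  1.2 -5.3] w 0.5 t 9.75
```

Call:
{"op": "servo_tool", "data": {
  "rows": [
    [0,0,0.1,0,0,0],
    [0,0,0,0,0,0]
  ]
}}

```text
clock: 9.95
tcp_pos: [0.5714, 0.1049, 0.0406]
tool_rot: [[-0.98, 0.201, 0.002], [0.201, 0.98, 0.003], [-0.001, 0.003, -1.0]]
contact_force: [-0.8, 0.2, -5.0]
gripper_width: 0.503
```

Call:
{"op": "servo_tool", "data": {
  "rows": [
    [0,0,0.1,0,0,0],
    [0,0,0,0,0,0]
  ]
}}

```text
clock: 10.15
tcp_pos: [0.5717, 0.1049, 0.0405]
tool_rot: [[-0.98, 0.201, 0.003], [0.201, 0.98, 0.003], [-0.002, 0.004, -1.0]]
contact_force: [-0.2, -0.9, -5.6]
gripper_width: 0.501
```

Call:
{"op": "servo_tool", "data": {
  "rows": [
    [0,0,0.25,0,0,0],
    [0,0,0.1,0,0,0]
  ]
}}

```text
clock: 10.35
tcp_pos: [0.5718, 0.105, 0.0404]
tool_rot: [[-0.98, 0.201, 0.002], [0.201, 0.979, 0.005], [-0.001, 0.005, -1.0]]
contact_force: [-10.5, -2.2, 14.6]
gripper_width: 0.498
```

Call:
{"op": "servo_tool", "data": {
  "rows": [
    [0,0,0.2,0,0,0],
    [0,0,0.1,0,0,0]
  ]
}}

```text
clock: 10.55
tcp_pos: [0.5718, 0.105, 0.0404]
tool_rot: [[-0.98, 0.201, 0.002], [0.201, 0.98, 0.006], [-0.001, 0.006, -1.0]]
contact_force: [-8.6, -1.0, 14.3]
gripper_width: 0.5
```

Call:
{"op": "servo_tool", "data": {
  "rows": [
    [0,0,-0.1,0,0,0],
    [0,0,0,0,0,0],
    [0,0,0,0,0,0],
    [0,0,0,0,0,0],
    [0,0,0,0,0,0],
    [0,0,0,0,0,0]
  ],
  "grip": 7.5
}}

```text
clock: 11.15
tcp_pos: [0.5727, 0.1051, 0.0415]
tool_rot: [[-0.98, 0.201, 0.004], [0.201, 0.98, 0.006], [-0.003, 0.007, -1.0]]
contact_force: [-0.2, 0.0, 0.7]
gripper_width: 0.877
```

Call:
{"op": "servo_tool", "data": {
  "rows": [
    [0,0,-2,0,0,0],
    [0,0,-4,0,0,0],
    [0,0,-4,0,0,0],
    [0,-4,0,0,0,8.5],
    [0,-5,0,0,0,8.5],
    [0,-5,0,0,0,8.5],
    [-1,-5,0,0,0,8.5],
    [-1,-5,0,0,0,8.5],
    [-2,-3,0,0,0,8.5],
    [-2,-2,0,0,0,8.5],
    [0,0,0,0,0,0]
  ]
}}

```text
clock: 12.25
tcp_pos: [0.447, -0.1778, 0.1433]
tool_rot: [[-0.305, 0.952, 0.007], [0.952, 0.305, 0.007], [0.004, 0.009, -1.0]]
contact_force: [0.9, 1.2, 0.9]
gripper_width: 0.877
```

```bash
cat > look.py <<'E'
from h import *
import sys
im,d,W=cloud("top");hs=cv2.cvtColor(im,cv2.COLOR_RGB2HSV);z=W[...,2]
cv2.imwrite("pics/%s.png"%sys.argv[1],cv2.resize(im[140:260,190:390],None,fx=4,fy=4)[...,::-1])
a=np.radians(78.4);ux=np.array([np.cos(a),np.sin(a)]);uy=np.array([-ux[1],ux[0]]);o=np.array([.5811,.1551])
G=np.stack([(W[...,:2]-o)@ux,(W[...,:2]-o)@uy],-1)*1000
def rep(n,m):
    m=m.astype(np.uint8);k,L,st,c=cv2.connectedComponentsWithStats(m,connectivity=4)
    if k<2: print(n,"none");return
    i=1+np.argmax(st[1:,4]);p=G[L==i]
    print(n,len(p),"guide-frame rect",[np.round(v,1) for v in cv2.minAreaRect(p.astype(np.float32))],"z",np.median(z[L==i]).round(4))
R=(abs(G[...,1])<60)&(G[...,0]>-170)&(G[...,0]<160)
g=hs[...,2]>95
rep("head",R&(z>.055)&(z<.070)&g&(G[...,0]<112+14))
rep("tail",R&(z>.031)&(z<.042)&g)
rep("dovetail",R&(z>.021)&(z<.0305)&g&(abs(G[...,1])<28)&(G[...,0]>-12))
rep("plate",R&(z>.006)&(z<.017)&(hs[...,2]<110))
rep("knob",R&(z>.055)&(z<.070)&(hs[...,2]<60)&(G[...,1]>28)&(G[...,1]<60))
rep("stop",R&(z>.055)&(z<.066)&(hs[...,2]<95)&(G[...,0]>120))
E
python3 look.py t1; python3 -c "
from h import *
go(.5718,.105,.1,-11.6)"
```

```text
head 370 guide-frame rect [array([-49.6,  -2.5]), array([53.8, 43.8]), np.float64(89.8)] z 0.0622
tail 471 guide-frame rect [array([-99.4,  -0.2]), array([60.1, 56.1]), np.float64(89.8)] z 0.0363
dovetail 714 guide-frame rect [array([59.9,  0.1]), array([143.7,  36.2]), np.float64(0.0)] z 0.0268
plate 1335 guide-frame rect [array([35.3, -0. ]), array([ 90.8, 217.7]), np.float64(89.8)] z 0.0123
knob 16 guide-frame rect [array([-97.7,  41.8]), array([20.3,  3.3]), np.float64(2.8)] z 0.0623
stop 145 guide-frame rect [array([137.1,   1.3]), array([69.3, 13.6]), np.float64(89.9)] z 0.0623
level rx,ry deg [ 0.53 -0.28]
tcp [ 0.4477 -0.1762  0.1432] yaw 18.07 tilt [0.0073 0.0076] | shift cm [22.86 20.48  4.62] turn about tool z deg 29.67 F [-0.   0.4  0.6] w 0.88 t 12.3
```

View pics/t1.png

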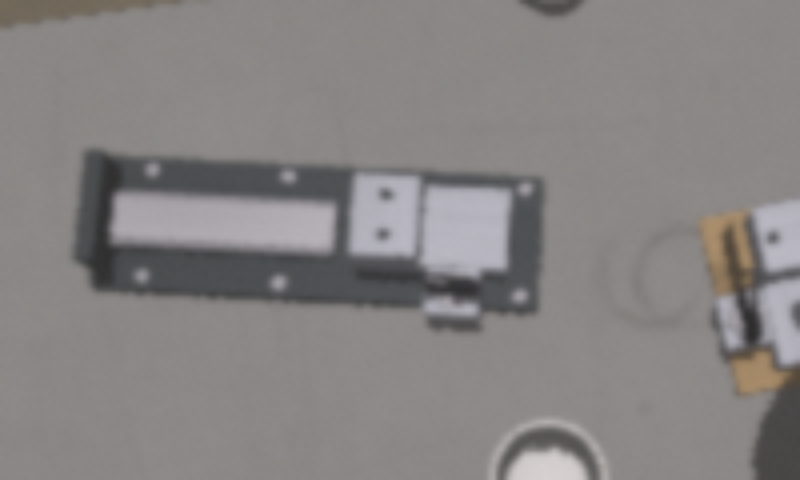

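Call:
{"op": "servo_tool", "data": {
  "rows": [
    [2,2,0,0.5,-0.3,7.5],
    [3,3,0,0,0,7.5],
    [4,2,0,0,0,7.5],
    [4,2,0,0,0,7.2],
    [3,2,0,0,0,0],
    [3,2,0,0,0,0],
    [3,2,0,0,0,0],
    [0,0,0,0,0,0]
  ],
  "grip": 8.5
}}

```text
clock: 13.1
tcp_pos: [0.6089, 0.0581, 0.1426]
tool_rot: [[0.198, 0.98, -0.0], [0.98, -0.198, 0.004], [0.004, -0.001, -1.0]]
contact_force: [-0.9, -0.8, 0.6]
gripper_width: 0.997
```

```bash
python3 -c "
from h import *
go(.5733,.1046,.08,-11.7)"
```

```text
level rx,ry deg [-0.05 -0.22]
tcp [0.6089 0.0581 0.1426] yaw -11.44 tilt [-0.0001  0.0039] | shift cm [ 3.83 -4.41  6.28] turn about tool z deg 0.26 F [-0.9 -0.8  0.6] w 0.997 t 13.1
```

Call:
{"op": "servo_tool", "data": {
  "rows": [
    [2,-2.4,0,0,-0.2,0.3],
    [1.8,-2,0,0,0,0],
    [0,0,2,0,0,0],
    [0,0,2,0,0,0],
    [0,0,1,0,0,0],
    [0,0,0,0,0,0]
  ]
}}

```text
clock: 13.7
tcp_pos: [0.5707, 0.1132, 0.0898]
tool_rot: [[0.185, 0.983, -0.003], [0.983, -0.185, 0.001], [0.001, -0.003, -1.0]]
contact_force: [0.5, -0.1, -0.4]
gripper_width: 0.992
```

```bash
python3 -c "
from h import *
go(.5733,.1046,.031,-11.7)"
```

```text
level rx,ry deg [-0.17 -0.05]
tcp [0.5707 0.1132 0.0898] yaw -10.66 tilt [-0.0028  0.0014] | shift cm [-0.8   0.44  5.87] turn about tool z deg 1.04 F [ 0.5 -0.1 -0.4] w 0.992 t 13.7
```

Call:
{"op": "servo_tool", "data": {
  "rows": [
    [-0.8,0.4,0,-0.1,0,1.0],
    [0,0,1,0,0,0],
    [0,0,1,0,0,0],
    [0,0,0,0,0,0]
  ]
}}

```text
clock: 14.1
tcp_pos: [0.5743, 0.1034, 0.0699]
tool_rot: [[0.204, 0.979, 0.001], [0.979, -0.204, 0.002], [0.002, 0.001, -1.0]]
contact_force: [0.3, 0.6, 0.2]
gripper_width: 0.995
```

```bash
python3 -c "
from h import *
go(.5733,.1046,.031,-11.7)"
```

```text
level rx,ry deg [ 0.04 -0.1 ]
tcp [0.5743 0.1034 0.0699] yaw -11.75 tilt [0.001  0.0015] | shift cm [ 0.09 -0.13  3.89] turn about tool z deg -0.05 F [0.3 0.6 0.2] w 0.995 t 14.1
```

Call:
{"op": "servo_tool", "data": {
  "rows": [
    [0.1,-0.1,1,0,-0.1,0],
    [0,0,1,0,0,0],
    [0,0,1,0,0,0],
    [0,0,0.8,0,0,0],
    [0,0,0,0,0,0]
  ]
}}

```text
clock: 14.6
tcp_pos: [0.5733, 0.1048, 0.028]
tool_rot: [[0.203, 0.979, 0.0], [0.979, -0.203, -0.0], [-0.0, 0.0, -1.0]]
contact_force: [0.2, -0.2, -0.2]
gripper_width: 0.993
```

Call:
{"op": "servo_tool", "data": {
  "rows": [
    [0,0,0,0,0,0],
    [0,0,0,0,0,0],
    [0,0,0,0,0,0],
    [0,0,0,0,0,0],
    [0,0,0,0,0,0],
    [0,0,0,0,0,0]
  ],
  "grip": 4.5,
  "grip_force": 40
}}

```text
clock: 15.2
tcp_pos: [0.5734, 0.1048, 0.0285]
tool_rot: [[0.203, 0.979, 0.0], [0.979, -0.203, -0.0], [-0.0, 0.0, -1.0]]
contact_force: [0.3, 0.8, -4.1]
gripper_width: 0.626
```

```bash
cat > gg.py <<'E'
from h import *
s=sense();a=np.radians(78.3);ux=np.array([np.cos(a),np.sin(a)]);uy=np.array([-ux[1],ux[0]]);o=np.array([.5811,.1551])
d=s["tcp_pos"][:2]-o;R=s["tool_rot"];f=s["contact_force"]
print("guide x,y mm",(d@ux*1000).round(1),(d@uy*1000).round(1),"z",(s["tcp_pos"][2]*1000).round(1),"yaw",np.degrees(np.arctan2(R[1,1],R[0,1])).round(2),"F guide",(f[:2]@ux).round(1),(f[:2]@uy).round(1),f[2].round(1),"w",round(float(s["gripper_width"])*85.4,1),"t",s["clock"],"tool tilt",R[:2,2].round(4))
E
python3 gg.py
```

```text
guide x,y mm -50.8 -2.6 z 28.5 yaw -11.74 F guide 0.8 -0.2 -4.1 w 53.5 t 15.2 tool tilt [ 0.0003 -0.0004]
```

Call:
{"op": "servo_tool", "data": {
  "rows": [
    [0,-0.3,0,0,0,0],
    [0,0,0,0,0,0]
  ]
}}

```text
clock: 15.4
tcp_pos: [0.5701, 0.1054, 0.0284]
tool_rot: [[0.203, 0.979, 0.0], [0.979, -0.203, -0.0], [-0.0, 0.0, -1.0]]
contact_force: [-1.8, 1.1, -1.8]
gripper_width: 0.622
```

```bash
python3 gg.py
```

```text
guide x,y mm -50.9 0.7 z 28.4 yaw -11.74 F guide 0.8 2.0 -1.8 w 53.1 t 15.4 tool tilt [ 0.0002 -0.0004]
```

Call:
{"op": "servo_tool", "data": {
  "rows": [
    [0.6,0.05,0,0,0,0],
    [0.5,0,0,0,0,0],
    [0,0,0,0,0,0]
  ]
}}

```text
clock: 15.7
tcp_pos: [0.5729, 0.1171, 0.0284]
tool_rot: [[0.203, 0.979, -0.0], [0.979, -0.203, -0.0], [-0.0, -0.0, -1.0]]
contact_force: [0.2, 2.1, -3.1]
gripper_width: 0.622
```

```bash
python3 gg.py
```

```text
guide x,y mm -38.8 0.4 z 28.4 yaw -11.74 F guide 2.1 0.2 -3.1 w 53.1 t 15.7 tool tilt [-0.0002 -0.0003]
```

Call:
{"op": "servo_tool", "data": {
  "rows": [
    [0.4,0.04,0,0,0,0],
    [0.4,0,0,0,0,0],
    [0.4,0,0,0,0,0],
    [0,0,0,0,0,0]
  ]
}}

```text
clock: 16.1
tcp_pos: [0.5761, 0.13, 0.0284]
tool_rot: [[0.203, 0.979, -0.0], [0.979, -0.203, -0.0], [-0.0, 0.0, -1.0]]
contact_force: [0.8, 1.4, -3.1]
gripper_width: 0.631
```

```bash
python3 gg.py
```

```text
guide x,y mm -25.6 -0.2 z 28.4 yaw -11.73 F guide 1.5 -0.5 -3.1 w 53.9 t 16.1 tool tilt [-0.     -0.0005]
```

Call:
{"op": "servo_tool", "data": {
  "rows": [
    [0.8,0,0,0,0,0],
    [1,0,0,0,0,0],
    [1,0,0,0,0,0],
    [1,0,0,0,0,0],
    [0,0,0,0,0,0]
  ]
}}

```text
clock: 16.6
tcp_pos: [0.5846, 0.1713, 0.0285]
tool_rot: [[0.203, 0.979, 0.0], [0.979, -0.203, 0.0], [0.0, 0.0, -1.0]]
contact_force: [-0.2, 2.4, -2.2]
gripper_width: 0.627
```

```bash
python3 gg.py
```

```text
guide x,y mm 16.6 -0.2 z 28.5 yaw -11.69 F guide 2.3 0.6 -2.2 w 53.6 t 16.6 tool tilt [0.0002 0.    ]
```

Call:
{"op": "servo_tool", "data": {
  "rows": [
    [1,0,0,0,0,0],
    [1.2,0,0,0,0,0],
    [1.2,0,0,0,0,0],
    [1.2,0,0,0,0,0],
    [1.2,0,0,0,0,0],
    [1,0,0,0,0,0],
    [0,0,0,0,0,0]
  ]
}}

```text
clock: 17.3
tcp_pos: [0.5996, 0.2445, 0.0284]
tool_rot: [[0.202, 0.979, 0.0], [0.979, -0.202, -0.0], [-0.0, 0.0, -1.0]]
contact_force: [-0.9, 1.8, -1.5]
gripper_width: 0.629
```

```bash
python3 gg.py
```

```text
guide x,y mm 91.3 0.0 z 28.4 yaw -11.65 F guide 1.6 1.2 -1.5 w 53.7 t 17.3 tool tilt [ 0.0003 -0.0001]
```

Call:
{"op": "servo_tool", "data": {
  "rows": [
    [0.7,0,0,0,0,0],
    [0.6,0,0,0,0,0],
    [0.2,0,0,0,0,0],
    [0,0,0,0,0,0]
  ]
}}

```text
clock: 17.7
tcp_pos: [0.6029, 0.2594, 0.0285]
tool_rot: [[0.203, 0.979, 0.0], [0.979, -0.203, -0.001], [-0.001, 0.0, -1.0]]
contact_force: [-0.4, -0.8, -0.4]
gripper_width: 0.624
```

Call:
{"op": "servo_tool", "data": {
  "rows": [
    [0.2,0,0,0,0,0],
    [0.2,0,0,0,0,0]
  ]
}}

```text
clock: 17.9
tcp_pos: [0.6033, 0.2608, 0.0284]
tool_rot: [[0.205, 0.979, -0.002], [0.979, -0.205, -0.003], [-0.004, -0.001, -1.0]]
contact_force: [-11.2, -15.7, 10.0]
gripper_width: 0.627
```

```bash
python3 gg.py
```

```text
guide x,y mm 108.0 -0.3 z 28.4 yaw -11.84 F guide -17.7 7.8 10.0 w 53.5 t 17.9 tool tilt [-0.0017 -0.0034]
```

Call:
{"op": "servo_tool", "data": {
  "rows": [
    [0.3,0,0.1,0,0,0],
    [0.2,0,0,0,0,0]
  ]
}}

```text
clock: 18.1
tcp_pos: [0.6033, 0.2608, 0.0284]
tool_rot: [[0.208, 0.978, -0.006], [0.978, -0.208, -0.008], [-0.009, -0.004, -1.0]]
contact_force: [-4.6, -7.4, -2.8]
gripper_width: 0.627
```

Call:
{"op": "servo_tool", "data": {
  "rows": [
    [0,0,0,0,0,0],
    [0,0,0,0,0,0],
    [0,0,0,0,0,0],
    [0,0,0,0,0,0],
    [0,0,0,0,0,0]
  ],
  "grip": 7.6
}}

```text
clock: 18.6
tcp_pos: [0.6037, 0.2616, 0.0289]
tool_rot: [[0.209, 0.978, -0.005], [0.978, -0.209, -0.006], [-0.007, -0.003, -1.0]]
contact_force: [-0.1, 0.5, 0.2]
gripper_width: 0.891
```

Call:
{"op": "servo_tool", "data": {
  "rows": [
    [0,0,-2,0,0,0],
    [0,0,-3,0,0,0],
    [0,0,-3,0,0,0],
    [-4,0,-1,0,0,0],
    [-5,0,0,0,0,0],
    [-5,0,0,0,0,0],
    [-5,0,0,0,0,0],
    [-5,0,0,0,0,0],
    [-4,0,0,0,0,0],
    [0,0,0,0,0,0]
  ]
}}

```text
clock: 19.6
tcp_pos: [0.5448, -0.0165, 0.1245]
tool_rot: [[0.203, 0.979, -0.001], [0.979, -0.203, -0.005], [-0.005, -0.0, -1.0]]
contact_force: [0.1, 0.4, 0.8]
gripper_width: 0.889
```

```bash
python3 look.py t2; python3 gg.py
```

```text
head 335 guide-frame rect [array([106.4,   0.8]), array([54.5, 39.5]), np.float64(89.3)] z 0.0623
tail 481 guide-frame rect [array([59.3,  6.1]), array([65.7, 57.2]), np.float64(89.3)] z 0.0364
dovetail 214 guide-frame rect [array([10.1,  0.3]), array([35.9, 43.9]), np.float64(88.8)] z 0.0265
plate 1072 guide-frame rect [array([35.4, -0.3]), array([ 90.9, 208.4]), np.float64(89.6)] z 0.0123
knob 21 guide-frame rect [array([62.6, 44.1]), array([ 5.5, 25.9]), np.float64(87.2)] z 0.0628
stop 124 guide-frame rect [array([137.6,   0.8]), array([13.4, 68.3]), np.float64(0.2)] z 0.0625
guide x,y mm -172.8 0.7 z 124.4 yaw -11.61 F guide 0.3 -0.5 -0.5 w 76.1 t 19.65 tool tilt [-0.0013 -0.0038]
```

View pics/t2.png

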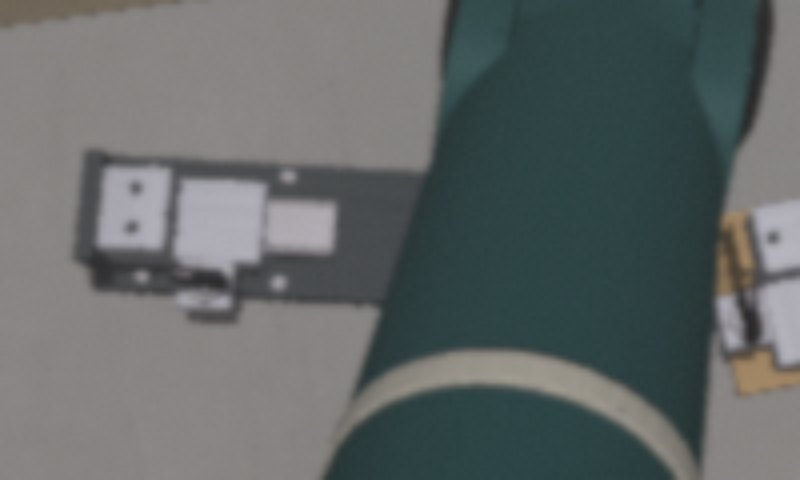

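Call:
{"op": "servo_tool", "data": {
  "rows": [
    [3,-0.6,0,0,0,0],
    [4.5,-0.8,0,0,0,0],
    [4.5,-0.8,0,0,0,0],
    [4.5,-0.8,0,0,0,0],
    [4,-0.6,0,0,0,0],
    [2.5,-0.4,0,0,0,4],
    [0,0,0,0,0,0],
    [0,0,0,0,0,0]
  ],
  "grip": 4
}}

```text
clock: 20.45
tcp_pos: [0.5518, 0.2382, 0.1233]
tool_rot: [[0.264, 0.965, 0.0], [0.965, -0.264, -0.001], [-0.001, 0.0, -1.0]]
contact_force: [0.3, -1.0, -0.9]
gripper_width: 0.471
```

```bash
python3 -c "
from h import *
go(.5539,.2261,.075,-15.7)"; python3 gg.py
```

```text
level rx,ry deg [0.02 0.04]
tcp [0.5518 0.2382 0.1233] yaw -15.3 tilt [ 0.0001 -0.0008] | shift cm [-1.11  0.52  4.83] turn about tool z deg 0.4 F [ 0.3 -1.  -0.9] w 0.471 t 20.45
guide x,y mm 75.4 45.5 z 123.3 yaw -15.3 F guide -0.9 -0.5 -0.9 w 40.2 t 20.45 tool tilt [ 0.0001 -0.0008]
```

Call:
{"op": "servo_tool", "data": {
  "rows": [
    [-1.1,0.5,1,0,0,0.4],
    [0,0,2,0,0,0],
    [0,0,1.8,0,0,0],
    [0,0,0,0,0,0],
    [0,0,0,0,0,0]
  ]
}}

```text
clock: 20.95
tcp_pos: [0.5543, 0.2199, 0.0729]
tool_rot: [[0.274, 0.962, 0.0], [0.962, -0.274, -0.002], [-0.002, 0.001, -1.0]]
contact_force: [0.8, -0.1, -0.1]
gripper_width: 0.468
```

```bash
python3 -c "
from h import *
go(.5539,.2261,.043,-15.7)
b,_=get_image('side');cv2.imwrite('pics/k1.png',cv2.resize(b[110:240,240:420],None,fx=4,fy=4)[...,::-1])"; python3 gg.py
```

```text
level rx,ry deg [0.05 0.1 ]
tcp [0.5543 0.2199 0.0729] yaw -15.93 tilt [ 0.0003 -0.0018] | shift cm [ 0.59 -0.21  2.99] turn about tool z deg -0.23 F [ 0.8 -0.1 -0.1] w 0.468 t 20.95
guide x,y mm 58.0 39.4 z 72.9 yaw -15.93 F guide 0.1 0.5 -0.4 w 39.7 t 21.0 tool tilt [ 0.0003 -0.0019]
```

View pics/k1.png

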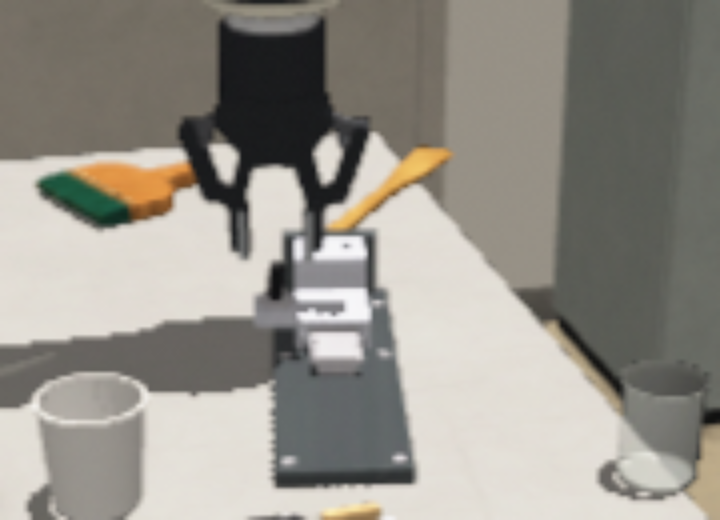

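Call:
{"op": "servo_tool", "data": {
  "rows": [
    [0.55,-0.2,0.2,0,0,0],
    [0,0,1,0,0,0],
    [0,0,1,0,0,0],
    [0,0,0.5,0,0,0],
    [0,0,0,0,0,0]
  ]
}}

```text
clock: 21.5
tcp_pos: [0.5545, 0.2263, 0.0452]
tool_rot: [[0.274, 0.962, 0.002], [0.962, -0.274, -0.0], [0.0, 0.002, -1.0]]
contact_force: [-0.2, -0.4, 0.7]
gripper_width: 0.469
```

```bash
python3 gg.py
```

```text
guide x,y mm 64.3 40.5 z 45.2 yaw -15.93 F guide -0.5 0.1 0.7 w 40.1 t 21.5 tool tilt [ 0.0022 -0.0004]
```

Call:
{"op": "servo_tool", "data": {
  "rows": [
    [0,0,0,0,0,0],
    [0,0,0,0,0,0],
    [0,0,0,0,0,0],
    [0,0,0,0,0,0],
    [0,0,0,0,0,0],
    [0,0,0,0,0,0]
  ],
  "grip": 0.4,
  "grip_force": 50
}}

```text
clock: 22.1
tcp_pos: [0.5544, 0.2262, 0.0453]
tool_rot: [[0.274, 0.962, 0.002], [0.962, -0.274, -0.001], [0.0, 0.002, -1.0]]
contact_force: [0.5, -0.5, -3.2]
gripper_width: 0.1
```

```bash
python3 gg.py
```

```text
guide x,y mm 64.2 40.5 z 45.3 yaw -15.93 F guide -0.4 -0.6 -3.2 w 8.5 t 22.1 tool tilt [ 0.002  -0.0006]
```

Call:
{"op": "servo_tool", "data": {
  "rows": [
    [0,0,0,0,0,5],
    [0,0,0,0,0,5],
    [0,0,0,0,0,5],
    [0,0,0,0,0,5],
    [0,0,0,0,0,5],
    [0,0,0,0,0,5],
    [0,0,0,0,0,5],
    [0,0,0,0,0,5],
    [0,0,0,0,0,5],
    [0,0,0,0,0,0]
  ]
}}

```text
clock: 23.1
tcp_pos: [0.5547, 0.2261, 0.0453]
tool_rot: [[0.888, 0.459, 0.003], [0.459, -0.888, -0.001], [0.002, 0.002, -1.0]]
contact_force: [-1.0, -0.4, -0.4]
gripper_width: 0.101
```

```bash
python3 gg.py; python3 -c "
from h import *
print(sense()['torque'].round(2),sense()['joints'].round(2))"
```

```text
guide x,y mm 64.1 40.2 z 45.3 yaw -62.67 F guide -0.6 0.9 -0.4 w 8.7 t 23.1 tool tilt [ 0.003 -0.001]
[-0.17  0.22 -0.04] [-1.01  0.76  0.8   1.83 -0.71  0.86 -0.96]
```

Call:
{"op": "servo_tool", "data": {
  "rows": [
    [0,0,0,0,0,4],
    [0,0,0,0,0,4],
    [0,0,0,0,0,4],
    [0,0,0,0,0,4],
    [0,0,0,0,0,0]
  ]
}}

```text
clock: 23.6
tcp_pos: [0.5543, 0.2256, 0.0452]
tool_rot: [[0.98, 0.201, 0.002], [0.201, -0.98, -0.002], [0.002, 0.002, -1.0]]
contact_force: [-1.2, -1.1, 0.7]
gripper_width: 0.104
```

```bash
python3 gg.py; python3 -c "
from h import *
print(sense()['torque'].round(2))"
```

```text
guide x,y mm 63.6 40.5 z 45.2 yaw -78.4 F guide -1.4 1.0 0.7 w 8.9 t 23.6 tool tilt [ 0.002  -0.0017]
[-0.13  0.21  0.02]
```

Call:
{"op": "servo_tool", "data": {
  "rows": [
    [0,0,0,0,0,3],
    [0,0,0,0,0,3.5],
    [0,0,0,0,0,0]
  ]
}}

```text
clock: 23.9
tcp_pos: [0.5541, 0.2254, 0.0452]
tool_rot: [[0.995, 0.098, 0.001], [0.098, -0.995, -0.002], [0.001, 0.002, -1.0]]
contact_force: [-0.5, -0.3, -0.7]
gripper_width: 0.102
```

```bash
python3 gg.py; python3 -c "
from h import *
print(sense()['torque'].round(2))"
```

```text
guide x,y mm 63.3 40.6 z 45.2 yaw -84.38 F guide -0.4 0.5 -0.7 w 8.7 t 23.9 tool tilt [ 0.0015 -0.002 ]
[-0.15  0.14  0.03]
```

Call:
{"op": "servo_tool", "data": {
  "rows": [
    [0.04,-0.2,0,0,0,1],
    [0,-0.2,0,0,0,0],
    [0,-0.2,0,0,0,0]
  ]
}}

```text
clock: 24.2
tcp_pos: [0.5541, 0.2255, 0.0453]
tool_rot: [[0.996, 0.087, 0.001], [0.087, -0.996, -0.009], [0.0, 0.009, -1.0]]
contact_force: [-0.1, -10.5, -1.1]
gripper_width: 0.104
```

```bash
python3 gg.py; python3 -c "
from h import *
print(sense()['torque'].round(2))"
```

```text
guide x,y mm 63.5 40.7 z 45.3 yaw -85.01 F guide -10.3 -2.0 -1.1 w 8.9 t 24.2 tool tilt [ 0.0012 -0.0088]
[-2.23 -0.04  0.02]
```

Call:
{"op": "servo_tool", "data": {
  "rows": [
    [0,0.05,0,-0.4,0,0],
    [0,0,0,0,0,0],
    [0,0,0,0,0,0]
  ]
}}

```text
clock: 24.5
tcp_pos: [0.5541, 0.2252, 0.0453]
tool_rot: [[0.996, 0.094, 0.001], [0.094, -0.995, -0.015], [0.0, 0.015, -1.0]]
contact_force: [-0.6, -2.9, -2.1]
gripper_width: 0.104
```

Call:
{"op": "servo_tool", "data": {
  "rows": [
    [0,0,0,0,0,0],
    [0,0,0,0,0,0],
    [0,0,0,0,0,0],
    [0,0,0,0,0,0]
  ],
  "grip": 2.2
}}

```text
clock: 24.9
tcp_pos: [0.5546, 0.2259, 0.0457]
tool_rot: [[0.995, 0.097, 0.003], [0.097, -0.995, -0.014], [0.001, 0.014, -1.0]]
contact_force: [-0.2, 0.3, -0.1]
gripper_width: 0.257
```

Call:
{"op": "servo_tool", "data": {
  "rows": [
    [0,0,-2,0,0,0],
    [0,0,-3,0,0,0],
    [0,0,-3,0,0,0],
    [0,3,0,0,0,-8],
    [0,5,0,0,0,-8],
    [0,5,0,0,0,0],
    [0,5,0,0,0,0],
    [0,5,0,0,0,0],
    [0,4,0,0,0,0],
    [0,0,0,0,0,0]
  ]
}}

```text
clock: 25.9
tcp_pos: [0.6442, -0.0341, 0.1474]
tool_rot: [[0.925, 0.38, 0.011], [0.38, -0.925, -0.015], [0.005, 0.018, -1.0]]
contact_force: [-0.5, 0.4, -0.3]
gripper_width: 0.257
```

```bash
python3 look.py t3; python3 gg.py; python3 - <<'E'
from h import *
b,_=get_image("side");f=np.load("side0.npz")["im"]
t=cv2.imread("pics/t3.png")[:480];o=cv2.resize(b[120:240,240:430],None,fx=4,fy=4)[...,::-1]
cv2.imwrite("pics/end.png",np.vstack([cv2.resize(t[100:400,40:440],None,fx=1,fy=1),cv2.resize(o,(400,253))]))
E
```

```text
head 346 guide-frame rect [array([105.7,   1.3]), array([40.2, 54.9]), np.float64(0.3)] z 0.0623
tail 160 guide-frame rect [array([74.5,  1.2]), array([54.1, 28. ]), np.float64(84.3)] z 0.0369
dovetail none
plate 115 guide-frame rect [array([116.8,  36.6]), array([17.9, 55.3]), np.float64(88.7)] z 0.013
knob 2 guide-frame rect [array([131.9,  32.9]), array([2.6, 0. ]), np.float64(97.9)] z 0.0601
stop 121 guide-frame rect [array([136.8,   1.9]), array([68.4, 12.3]), np.float64(89.0)] z 0.0627
guide x,y mm -170.1 -99.4 z 147.3 yaw -67.54 F guide -0.7 0.4 1.1 w 21.8 t 25.95 tool tilt [ 0.0112 -0.014 ]
```

View pics/end.png

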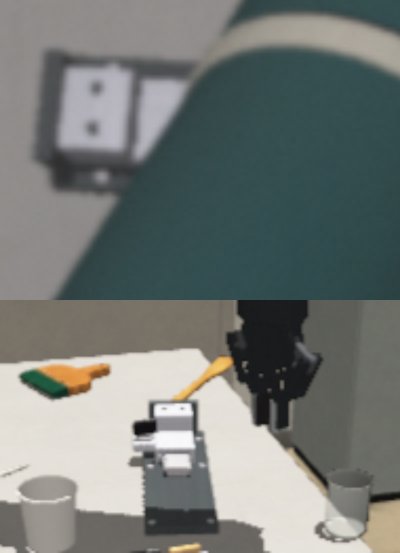

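Call:
{"op": "servo_tool", "data": {
  "rows": [
    [-4,3,0,0,0,0],
    [-4,3,0,0,0,0],
    [-4,3,0,0,0,0],
    [-4,3,0,0,0,0],
    [-4,3,0,0,0,0],
    [0,3,0,0,0,0],
    [0,3,0,0,0,0],
    [0,0,0,0,0,0]
  ]
}}

```text
clock: 26.8
tcp_pos: [0.5412, -0.2942, 0.1537]
tool_rot: [[0.915, 0.402, 0.014], [0.402, -0.915, -0.008], [0.01, 0.013, -1.0]]
contact_force: [-0.8, 0.5, -0.3]
gripper_width: 0.259
```

```bash
sed -i 's/&(G\[...,0\]<112+14)/\&(G[...,0]<145)/' look.py; python3 look.py t4; python3 - <<'E'
from h import *
# average several frames; edge profiles along guide x through |y|<15
a=np.radians(78.3);ux=np.array([np.cos(a),np.sin(a)]);uy=np.array([-ux[1],ux[0]]);o=np.array([.5811,.1551])
f=np.load("top0.npz")
def prof(im,W,n):
    G=np.stack([(W[...,:2]-o)@ux,(W[...,:2]-o)@uy],-1)*1000;z=W[...,2]*1000;v=im.max(-1).astype(int)
    m=(abs(G[...,1])<20)&(G[...,0]>70)&(G[...,0]<150)
    for lo in range(78,150,3):
        q=m&(G[...,0]>=lo)&(G[...,0]<lo+3)
        print(lo,q.sum(),np.median(z[q]).round(1),np.median(v[q]),end=" ; ")
    print()
im,d,W=cloud("top");prof(im,W,"now")
E
python3 gg.py
```

```text
head 387 guide-frame rect [array([109.1,   1.5]), array([54.3, 47.1]), np.float64(89.4)] z 0.0623
tail 540 guide-frame rect [array([58.9, 16.9]), array([85.5, 57.6]), np.float64(89.0)] z 0.0366
dovetail 213 guide-frame rect [array([10.1, -0.8]), array([37.3, 43.7]), np.float64(87.3)] z 0.0267
plate 2101 guide-frame rect [array([-19.3,   0.4]), array([258.6,  90.4]), np.float64(0.0)] z 0.0123
knob 13 guide-frame rect [array([60.7, 50.3]), array([ 4.2, 18. ]), np.float64(25.0)] z 0.0631
stop 116 guide-frame rect [array([136.5,   2.1]), array([69.3, 11.8]), np.float64(89.8)] z 0.0624
78 17 37.0 191.0 ; 81 16 36.3 187.0 ; 84 49 46.0 117.0 ; 87 23 61.6 147.0 ; 90 18 61.6 185.0 ; 93 18 63.3 194.0 ; 96 21 62.0 193.0 ; 99 16 62.5 192.0 ; 102 18 62.7 187.5 ; 105 19 63.6 163.0 ; 108 15 62.3 147.0 ; 111 16 61.6 172.0 ; 114 21 62.1 186.0 ; 117 17 63.0 187.0 ; 120 16 62.3 187.0 ; 123 19 61.8 185.0 ; 126 20 61.9 174.0 ; 129 17 61.2 129.0 ; 132 22 62.8 84.0 ; 135 18 63.5 83.0 ; 138 19 63.4 84.0 ; 141 11 60.7 90.0 ; 144 1 58.7 101.0 ; 147 0 nan nan ; 
guide x,y mm -444.9 -51.4 z 153.0 yaw -66.14 F guide 1.3 0.8 0.1 w 21.9 t 26.9 tool tilt [ 0.0136 -0.0063]
  return _methods._mean(a, axis=axis, dtype=dtype,
  ret = ret.dtype.type(ret / rcount)
```

View pics/t4.png

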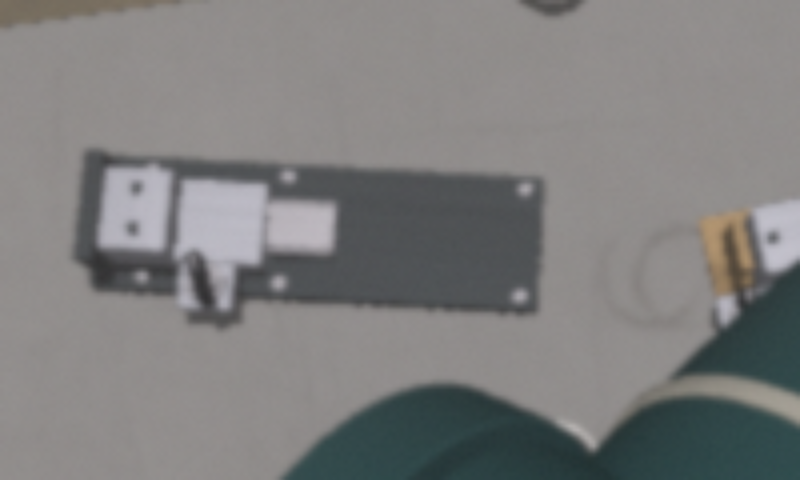

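```bash
python3 - <<'E'
import cv2,numpy as np
a,b=[cv2.cvtColor(cv2.imread(f"pics/{n}.png"),cv2.COLOR_BGR2GRAY).astype(np.float32) for n in("t2","t4")]
def sh(n,y0,y1,x0,x1):
    A=a[y0:y1,x0:x1];best=None
    r=cv2.matchTemplate(b[y0-12:y1+12,x0-12:x1+12],A,cv2.TM_CCOEFF_NORMED);_,m,_,l=cv2.minMaxLoc(r)
    x,y=l;q=lambda f,c,g:.5*(f-g)/(f-2*c+g)
    print(n,"px/4 shift",round(x-12+q(r[y,x-1],r[y,x],r[y,x+1]),2),round(y-12+q(r[y-1,x],r[y,x],r[y+1,x]),2),round(m,3))
sh("head holes",172,245,112,158);sh("head+gap",165,245,110,200);sh("tail top/rear",185,255,215,285)
sh("dovetail front edge",195,260,300,350);sh("screws",160,190,275,300);sh("stop left",150,260,75,95)
E
```

```text
head holes px/4 shift 0.63 0.51 0.981
head+gap px/4 shift 0.97 0.61 0.991
tail top/rear px/4 shift 1.21 0.22 0.995
dovetail front edge px/4 shift -0.03 0.0 1.0
screws px/4 shift -0.0 0.05 0.999
stop left px/4 shift 0.31 0.08 0.996
```

Call:
{"op": "servo_tool", "data": {
  "rows": [
    [1,-2,0,0,-0.7,3],
    [2,-4.2,0,0,0,3],
    [2,-4.4,0,0,0,3],
    [1.8,-4.6,0,0,0,3],
    [1.6,-4.6,0,0,0,3],
    [1.4,-4.6,0,0,0,3],
    [1.4,-4.6,0,0,0,0],
    [1.4,-4.6,0,0,0,0],
    [1.4,-4.6,0,0,0,0],
    [1.4,-4.6,0,0,0,0],
    [0.5,-3,0,0,0,0],
    [0,0,0,0,0,0]
  ]
}}

```text
clock: 28.1
tcp_pos: [0.5989, 0.2188, 0.1509]
tool_rot: [[0.993, 0.116, -0.002], [0.116, -0.993, -0.002], [-0.002, 0.002, -1.0]]
contact_force: [-0.3, 0.3, -0.6]
gripper_width: 0.259
```

```bash
python3 -c "
from h import *
go(.5541,.2256,.075,-84.5)"; python3 gg.py
```

```text
level rx,ry deg [0.09 0.13]
tcp [0.5989 0.2188 0.1509] yaw -83.33 tilt [-0.0021 -0.0019] | shift cm [-4.35 -1.21  7.6 ] turn about tool z deg 1.17 F [-0.3  0.3 -0.6] w 0.259 t 28.1
guide x,y mm 66.0 -4.5 z 150.9 yaw -83.33 F guide 0.2 0.4 -0.6 w 22.1 t 28.1 tool tilt [-0.0021 -0.0019]
```

Call:
{"op": "servo_tool", "data": {
  "rows": [
    [-2.3,-0.6,0,0,0,1.1],
    [-2,-0.6,0,0,0,0],
    [0,0,2,0,0,0],
    [0,0,2.5,0,0,0],
    [0,0,2,0,0,0],
    [0,0,0,0,0,0],
    [0,0,0,0,0,0]
  ]
}}

```text
clock: 28.8
tcp_pos: [0.5444, 0.2355, 0.0861]
tool_rot: [[0.994, 0.112, -0.005], [0.112, -0.994, 0.001], [-0.005, -0.002, -1.0]]
contact_force: [-0.2, -0.1, 0.6]
gripper_width: 0.259
```

```bash
python3 -c "
from h import *
go(.5541,.2256,.045,-84.5)"
```

```text
level rx,ry deg [-0.1   0.29]
tcp [0.5444 0.2355 0.0861] yaw -83.59 tilt [-0.0053  0.0011] | shift cm [0.87 1.1  4.1 ] turn about tool z deg 0.91 F [-0.2 -0.1  0.6] w 0.259 t 28.8
```

Call:
{"op": "servo_tool", "data": {
  "rows": [
    [0.85,1.05,0,-0.1,0.3,0.9],
    [0,0,0,0,0,0],
    [0,0,0,0,0,0]
  ]
}}

```text
clock: 29.1
tcp_pos: [0.5554, 0.2258, 0.0887]
tool_rot: [[0.995, 0.095, 0.003], [0.095, -0.995, 0.001], [0.003, -0.001, -1.0]]
contact_force: [0.3, 0.1, -0.4]
gripper_width: 0.261
```

```bash
python3 -c "
from h import *
go(.5541,.2256,.045,-84.5)"
```

```text
level rx,ry deg [-0.06 -0.17]
tcp [0.5554 0.2258 0.0887] yaw -84.53 tilt [0.0029 0.0013] | shift cm [-0.14  0.01  4.37] turn about tool z deg -0.03 F [ 0.3  0.1 -0.4] w 0.261 t 29.1
```

Call:
{"op": "servo_tool", "data": {
  "rows": [
    [-0.14,0,1,0,-0.1,0],
    [0,0,1.2,0,0,0],
    [0,0,1.2,0,0,0],
    [0,0,0.8,0,0,0],
    [0,0,0,0,0,0]
  ]
}}

```text
clock: 29.6
tcp_pos: [0.5537, 0.2256, 0.0427]
tool_rot: [[0.995, 0.095, 0.0], [0.095, -0.995, 0.001], [0.001, -0.001, -1.0]]
contact_force: [-0.1, -0.6, 0.4]
gripper_width: 0.254
```

```bash
python3 -c "
from h import *
go(.5541,.2256,.045,-84.5)"
```

```text
level rx,ry deg [-0.06 -0.03]
tcp [0.5537 0.2256 0.0427] yaw -84.55 tilt [0.0004 0.0011] | shift cm [ 0.04  0.   -0.23] turn about tool z deg -0.05 F [-0.1 -0.6  0.4] w 0.254 t 29.6
```

Grip, then loosen about 26° (to ~0.8 rad).

Call:
{"op": "servo_tool", "data": {
  "rows": [
    [0,0,-0.1,0,0,0],
    [0,0,0,0,0,0],
    [0,0,0,0,0,0],
    [0,0,0,0,0,0],
    [0,0,0,0,0,0]
  ],
  "grip": 0.4,
  "grip_force": 60
}}

```text
clock: 30.1
tcp_pos: [0.5536, 0.2252, 0.0435]
tool_rot: [[0.995, 0.095, 0.0], [0.095, -0.995, 0.0], [0.0, -0.0, -1.0]]
contact_force: [1.4, -0.9, -6.4]
gripper_width: 0.104
```

Call:
{"op": "servo_tool", "data": {
  "rows": [
    [0,0,0,0,0,-5],
    [0,0,0,0,0,-5],
    [0,0,0,0,0,-5],
    [0,0,0,0,0,-5],
    [0,0,0,0,0,-5],
    [0,0,0,0,0,-5],
    [0,0,0,0,0,0]
  ]
}}

```text
clock: 30.8
tcp_pos: [0.554, 0.2249, 0.0442]
tool_rot: [[0.804, 0.595, 0.002], [0.595, -0.804, 0.0], [0.001, 0.001, -1.0]]
contact_force: [0.5, -0.2, -4.8]
gripper_width: 0.099
```

```bash
python3 gg.py
```

```text
guide x,y mm 62.9 40.7 z 44.2 yaw -53.47 F guide -0.1 -0.5 -4.8 w 8.5 t 30.8 tool tilt [0.0017 0.    ]
```

Call:
{"op": "servo_tool", "data": {
  "rows": [
    [0.15,-0.13,0,0,0,0],
    [0.15,-0.13,0,0,0,0],
    [0.15,-0.13,0,0,0,0]
  ]
}}

```text
clock: 31.1
tcp_pos: [0.5541, 0.2264, 0.0437]
tool_rot: [[0.81, 0.586, -0.002], [0.586, -0.81, -0.005], [-0.005, 0.003, -1.0]]
contact_force: [-4.5, -12.4, 2.4]
gripper_width: 0.101
```

```bash
python3 gg.py
```

```text
guide x,y mm 64.3 40.9 z 43.7 yaw -54.1 F guide -13.1 1.9 2.4 w 8.6 t 31.1 tool tilt [-0.0017 -0.0053]
```

Call:
{"op": "servo_tool", "data": {
  "rows": [
    [0.11,-0.1,0,0,0,4.5],
    [0.1,-0.11,0,0,0,4.5],
    [0.09,-0.12,0,0,0,4.5],
    [0.08,-0.13,0,0,0,4.5],
    [0.07,-0.14,0,0,0,4.5],
    [0.05,-0.14,0,0,0,4.5],
    [0.05,-0.14,0,0,0,3]
  ]
}}

```text
clock: 31.8
tcp_pos: [0.554, 0.2262, 0.0436]
tool_rot: [[0.998, 0.056, -0.008], [0.056, -0.998, -0.018], [-0.009, 0.018, -1.0]]
contact_force: [-3.8, -10.0, -0.1]
gripper_width: 0.104
```

```bash
python3 gg.py
```

```text
guide x,y mm 64.2 41.0 z 43.6 yaw -86.77 F guide -10.6 1.7 -0.1 w 8.9 t 31.8 tool tilt [-0.0076 -0.0184]
```

Call:
{"op": "servo_tool", "data": {
  "rows": [
    [0,0,0,0,0,0],
    [0,0,0,0,0,0]
  ]
}}

```text
clock: 32.0
tcp_pos: [0.5538, 0.226, 0.0435]
tool_rot: [[0.999, 0.05, -0.008], [0.05, -0.999, -0.02], [-0.009, 0.019, -1.0]]
contact_force: [1.1, -1.9, -4.1]
gripper_width: 0.097
```

Call:
{"op": "servo_tool", "data": {
  "rows": [
    [0,0,0,0,0,0],
    [0,0,0,0,0,0],
    [0,0,0,0,0,0],
    [0,0,0,0,0,0]
  ],
  "grip": 2.2
}}

```text
clock: 32.4
tcp_pos: [0.5544, 0.2273, 0.0443]
tool_rot: [[0.999, 0.05, -0.006], [0.05, -0.999, -0.018], [-0.007, 0.018, -1.0]]
contact_force: [0.0, 0.0, 0.5]
gripper_width: 0.258
```

Call:
{"op": "servo_tool", "data": {
  "rows": [
    [0,0,-2,0,0,0],
    [0,0,-3,0,0,0],
    [0,0,-3,0,0,0],
    [0,3,-1,0,0,-8],
    [0,5,0,0,0,-8],
    [0,5,0,0,0,0],
    [0,5,0,0,0,0],
    [0,5,0,0,0,0],
    [-4,3,0,0,0,0],
    [-4,3,0,0,0,0],
    [-4,3,0,0,0,0],
    [-4,3,0,0,0,0]
  ]
}}

```text
clock: 33.6
tcp_pos: [0.5122, -0.1595, 0.1603]
tool_rot: [[0.94, 0.341, 0.006], [0.341, -0.94, -0.018], [-0.001, 0.019, -1.0]]
contact_force: [0.4, -1.1, -0.1]
gripper_width: 0.261
```

Call:
{"op": "servo_tool", "data": {
  "rows": [
    [-4,3,0,0,0,0],
    [0,3,0,0,0,0],
    [0,3,0,0,0,0],
    [0,0,0,0,0,0],
    [0,0,0,0,0,0]
  ]
}}

```text
clock: 34.1
tcp_pos: [0.5003, -0.2672, 0.1698]
tool_rot: [[0.944, 0.329, 0.012], [0.329, -0.944, -0.018], [0.005, 0.021, -1.0]]
contact_force: [-0.0, 0.0, 0.0]
gripper_width: 0.261
```

```bash
python3 look.py t5; python3 - <<'E'
import cv2,numpy as np
L={n:cv2.cvtColor(cv2.imread(f"pics/{n}.png"),cv2.COLOR_BGR2GRAY).astype(np.float32) for n in("t2","t4","t5")}
def sh(n,A,B,y0,y1,x0,x1):
    a,b=L[A],L[B];r=cv2.matchTemplate(b[y0-12:y1+12,x0-12:x1+12],a[y0:y1,x0:x1],cv2.TM_CCOEFF_NORMED);_,m,_,(x,y)=cv2.minMaxLoc(r)
    q=lambda f,c,g:.5*(f-g)/(f-2*c+g)
    print(n,A,B,"px/4",round(x-12+q(r[y,x-1],r[y,x],r[y,x+1]),2),round(y-12+q(r[y-1,x],r[y,x],r[y+1,x]),2),round(m,3))
for A in("t2","t4"):
    sh("head",A,"t5",165,245,110,200);sh("tail",A,"t5",185,255,215,285);sh("dovetail",A,"t5",195,260,300,350)
E
python3 - <<'E'
from h import *
f=np.load("side0.npz");im,d,W=cloud("side")
cv2.imwrite("pics/fin.png",np.vstack([cv2.resize(cv2.imread("pics/t5.png"),(600,360)),cv2.resize(im[140:320,230:450],None,fx=1.3,fy=1.3)[...,::-1].copy() if 0 else cv2.resize(im[140:300,200:450][...,::-1],(375,240))@np.eye(3) if 0 else np.pad(cv2.resize(np.ascontiguousarray(im[140:300,200:450][...,::-1]),(375,240)),((0,0),(0,225),(0,0)))]))
for n,c in(("cup",(.396,.028)),("beaker",(.747,-.029)),("narrow",(.524,-.1465))):
    for t,V in(("before",f["W"]),("now",W)):
        m=(np.hypot(V[...,0]-c[0],V[...,1]-c[1])<.06)&(V[...,2]>.05)&(V[...,2]<.08);print(n,t,m.sum(),V[m].mean(0).round(4))
E
python3 gg.py
```

```text
head 391 guide-frame rect [array([109.6,   2. ]), array([46.4, 53.7]), np.float64(0.0)] z 0.0623
tail 542 guide-frame rect [array([59.3, 16.9]), array([57.5, 85.3]), np.float64(0.7)] z 0.0365
dovetail 219 guide-frame rect [array([10.6, -3.4]), array([42.1, 44.8]), np.float64(88.7)] z 0.0266
plate 2141 guide-frame rect [array([-19.1,   0.3]), array([ 90.6, 258.9]), np.float64(89.7)] z 0.0122
knob 15 guide-frame rect [array([61.5, 50.7]), array([ 4.6, 15. ]), np.float64(27.1)] z 0.063
stop 115 guide-frame rect [array([137.1,   1. ]), array([13.6, 68. ]), np.float64(0.1)] z 0.0626
head t2 t5 px/4 -0.37 0.64 0.994
tail t2 t5 px/4 -0.17 0.3 0.997
dovetail t2 t5 px/4 -0.02 -0.01 1.0
head t4 t5 px/4 -1.34 0.03 0.992
tail t4 t5 px/4 -1.39 0.16 0.994
dovetail t4 t5 px/4 0.02 -0.01 1.0
cup before 439 [0.3958 0.0275 0.063 ]
cup now 443 [0.3958 0.0272 0.063 ]
beaker before 308 [ 0.7473 -0.0301  0.0619]
beaker now 313 [ 0.7469 -0.0307  0.0619]
narrow before 453 [ 0.519  -0.1502  0.0559]
narrow now 452 [ 0.519  -0.1501  0.0558]
guide x,y mm -429.1 -6.6 z 169.6 yaw -70.74 F guide -0.8 0.6 0.5 w 22.2 t 34.2 tool tilt [ 0.0119 -0.0175]
```

View pics/fin.png

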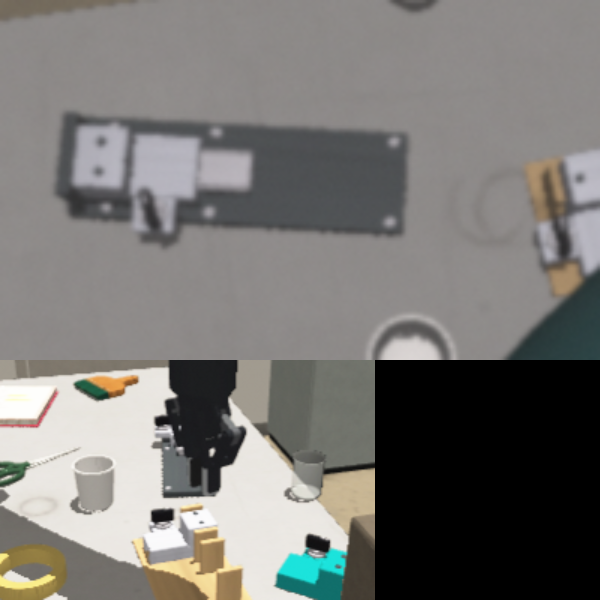

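```bash
python3 -c "
from cell import close_job,sense
print(close_job(),sense()['clock'])"
```

```text
the job is handed in; nothing more can be done
the job is handed in; nothing more can be done
```

I slid the wide carrier onto the guide head first until it stood against the stop, and turned its knob clockwise to about 1.31 rad. I then released it, moved the arm clear and handed the job in at about 34 s of the 72 allowed.

**Correction made:** after the first tightening, the pictures showed the carrier about 0.6 mm off the stop. When I loosened the knob and pushed it back, it moved about 1.4 mm at the tool before it stopped. I kept about 10 N towards the stop while tightening again.

**Last checks:**
- **Home:** the carrier is back where it first touched the stop, within about 0.2 mm in the pictures. The tool also stayed at the same place (64.2 to 64.3 mm) while tightening.
- **Knob:** the bar looks about 70–75° clockwise in the picture, which agrees with the tool's turn.
- **Bystanders:** the cup, the beaker and the narrow carrier are unmoved, within about 0.7 mm.

**Less certain:**
- **Clamp:** I judge it tight from the knob angle, and from the carrier shifting about 0.3 mm to the side as expected when the shoe presses. The wrist torque showed no clear rise.
- **Stop gap:** the camera's absolute readings at the stop vary by about 1–2 mm. The home check therefore rests on comparing pictures and on the contact force.

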